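Press the round flask down in its spring cradle under a brass pad

ROBOT

A 7-joint arm with a two-finger parallel gripper is mounted at the origin on a cart in front of the work surface, level with it; the furniture and walls round the work are solid. World frame = base frame: x ahead of the robot, y to its left, z up, the work surface at z = 0. Lengths are in mm, angles in degrees, forces in N, time in s.
With the tool pointing down it reaches from about 400 to 900 mm from the base axis. Payload 5.5 kg.
Tool frame: the origin (TCP) lies on the centre line of the jaws, within the pads' length; the fingertips stand 17 mm ahead of it and the grasp point (between the pads) lies 2 mm behind it; z points along the fingers, x is the direction in which the jaws open and shut, and the axes are right-handed (so a half turn about z gives the same grasp; the last joint's range is limited). The gripper opens to 85 mm and grips with 20 to 120 N. Pads are 22 mm wide; open, the fingers measure 114 mm over their backs; the gripper's body (76 mm by 85 mm) begins 54 mm behind the grasp point. The pads swing forward as they close: fully open they stand 13 mm farther back than shut.
Start: joints at [15.08, 28.699, -24.465, 88.831, 12.651, 65.22, -12.049], TCP at [650, 0.037, 248.31] pointing down, gripper open.
Joint ranges: [-164.97, 164.97], [-17.58, 116.51], [-87.97, 89.64], [11.32, 138.91], [-80.73, 260.73], [10.89, 115.49], [-147.41, 147.41]. Speed limits (degrees/s): [147.25, 147.25, 180, 180, 180, 180, 180].

INTERFACE

Orientations are given as [roll, pitch, yaw] about the fixed x, y, z axes, in that order (R = Rz(yaw) Ry(pitch) Rx(roll)).
In Python, from bench import readout, viewer, manip gives the robot as it stands. The module is installed in compiled form; this text tells all that it offers.
- The arm moves only by the shell command python3 -m jog 'ROWS' [FORCE]. ROWS is JSON, a list of rows, each a list of 7 numbers: the opening, from 0 (shut) to 1 (fully open), then the shift along the tool's x, y, z in m, then the turn, a rotation vector about the tool's x, y, z in degrees. In form: [[claw, dx, dy, dz, ax, ay, az], ...]. A call has 1 to 12 rows; each row is the pose to reach, as a shift and turn from the pose commanded when the call began, along the tool's axes at that moment; what a row does not reach only later rows make up. A row lasts 1/10 s, in which the tool goes at most 50 mm and 8.59 degrees, less where a joint would pass 70% of its speed; a pose out of reach is approached as far as the arm can. A call with a gripper value outside its range is refused whole. The fingers move at their own pace and stop on an object; FORCE is the grip in N (left out, the last holds). Time passes only in rows, so rows that repeat a pose let the fingers close. It gives the time, the measured TCP pose, the force and the opening at its end, in the units of the state.
- readout.read_state(): the state, without advancing time (a new reading comes with each control period).
- viewer.snapshot(name): name is "scene" or "side" or "wrist"; returns the picture (480x640x3 uint8, blue, green, red); there is no depth.
- viewer.camera_info(name): a dict with "fx", "fy", "cx", "cy" (pixels), "D" ([k1, k2, p1, p2, k3] as OpenCV has them; the pictures are not rectified), "R" (3x3) and "t" (3): a world point X has camera coordinates R X + t; the wrist camera has in their place "mount" (4x4, takes a point from camera to tool coordinates, whose origin is the TCP and whose axes are the tool frame's). Camera axes: x right, y down, z forward; pixel columns grow to the right and rows downward; lengths in mm; the calibration is good to about 2 mm. A picture is of the moment at which its call begins: read the wrist's pose just before it. camera_info takes no time and is no camera call.
- manip.job_done(): hands the job in, once; it reports no verdict.
The state is a dict: "t": time; "qpos": joint angles; "dq": joint speeds; "joint_efforts": joint torques, N m; "position": TCP position; "eef_rot": TCP orientation; "wrist_force": force on the tool from outside, world axes, zero at the start; "moment": the same for the moment, N m; "finger_gap": finger opening in mm.
Only numpy, scipy, OpenCV 4.12 (cv2) and the standard library are available. Lean on these libraries where they do the work, as an engineer would, in place of code of your own. Each camera call takes 0.05 s, during which the arm holds its last target. There are 200 camera calls.

TASK

Stand the round steel flask upright in the ring of the spring cradle and let go of it, then lay the brass block flat across the middle of the flask's domed top as a pressing pad and let go, so that it balances there by itself. Then press straight down on the block with the fingertips until the sprung ring is fully down on its stop, and finish while still holding it pressed down, with the flask upright and the block flat on top and without the fingers touching the flask. Leave the mug, the bearing and the pipe offcut where they are.

Things in the scene. Friction and masses are not known exactly. Their poses are not given: they have to be found in the camera images.
- flask: Round steel flask, loose, 200 to 360 g, 96 mm tall, standing upright on the worktop. From the bottom: flat foot 32 mm across, ball-shaped bulb 64 mm across (widest 28 mm above the foot), then a straight round neck 36 mm across from 55 mm to 93 mm above the foot (grasp here), and a gently domed top (dome radius 50 mm, rising 3 mm). Origin at the centre of the foot, z up along its axis.
- flask_top (a point): The highest point of the flask's dome, on its axis, 96 mm above the foot.
- brass_block: Plain brass block with two dark holes in its broad face, loose, 320 to 480 g, lying on the worktop. 32 mm (its x) by 75 mm (its y) by 25 mm high (its z). Origin at the centre of the underside. Laid on the dome it balances stably if its middle is over the dome's top; 5 mm off makes it lean about 0.13 rad.
- cradle: Spring cradle, fixed to the worktop: round dark steel base plate 124 mm across and 10 mm high, with three upright guide pins (47 mm from the axis, 72 mm tall over all with 15 mm heads) carrying springs and a steel ring between them. Origin at the centre of the underside, z up.
- ring_centre (a point): Centre of the sprung ring, on the cradle's axis, 55 mm above the worktop when up; goes down with the ring. The ring is 10 mm round bar, lying level: inside diameter 44 mm, outside 64 mm; this point is in the bar's middle plane. The flask's bulb sits in the ring; seated, its foot is about 2.5 mm below this point.
- ring (a joint): How far the sprung ring is pushed down, m: 0 up (start), 0.016 fully down on its stop. The spring pushes up with about 10 N at 0 and 21 N at the stop, so flask and block alone do not move it; with both in place about 12 to 17 N more from above brings it to its stop. It rises again when released.
- ball_bearing: Ball bearing lying flat, 52 mm across, 15 mm high, a bystander. Origin at the centre of the underside.
- coffee_mug: Cream mug, 82 mm across, 94 mm tall, a bystander. Origin at the underside.
- pipe_offcut: Short steel pipe standing on end, 42 mm across, 65 mm tall, a bystander. Origin at the centre of the underside.
There are look-alikes about, which are no part of the job. Leave any orange look-alike of the brass_block alone. Leave any pink look-alike of the flask alone.

How it is judged (in metres and radians):
On the way, in this order (a step that is already met when the one before it is completed fails the run):
1. the flask stands upright in the cradle's ring, let go (horizontal distance between flask and ring_centre below 0.007 m and z of flask in the frame of ring_centre between -0.009 and 0.004 m and angle between flask's own z axis and vertical below 0.2 rad and contact force between flask and cradle above 0.5 N and contact force between the fingers and flask below 0.1 N and linear speed of flask below 0.03 m/s), for 0.2 s.
2. the brass block balances on the flask's dome, let go (horizontal distance between flask and ring_centre below 0.007 m and z of flask in the frame of ring_centre between -0.009 and 0.004 m and angle between flask's own z axis and vertical below 0.2 rad and contact force between flask and cradle above 0.5 N and angle between brass_block's own z axis and vertical below 0.25 rad and contact force between brass_block and flask above 1 N and horizontal distance between brass_block and flask_top below 0.015 m and z of brass_block in the frame of flask_top above -0.006 m and contact force between the fingers and brass_block below 0.1 N and linear speed of brass_block below 0.03 m/s and value of joint ring below 0.005 m), for 0.3 s.
At the end, for the whole second after the job is handed in: Fingers hold the ring down at least 13.5 of 16 mm by the brass block (over 5 N, not touching the flask); flask seated in the ring (axis within 7 mm, foot -9 to +4 mm from ring plane, tilt < 0.2 rad), block on its dome (within 15 mm, tilt < 0.25 rad) (horizontal distance between flask and ring_centre below 0.007 m and z of flask in the frame of ring_centre between -0.009 and 0.004 m and angle between flask's own z axis and vertical below 0.2 rad and contact force between flask and cradle above 0.5 N and angle between brass_block's own z axis and vertical below 0.25 rad and contact force between brass_block and flask above 1 N and horizontal distance between brass_block and flask_top below 0.015 m and z of brass_block in the frame of flask_top above -0.006 m and value of joint ring above 0.0135 m and contact force between the fingers and brass_block above 5 N and contact force between the fingers and flask below 0.5 N); the arm keeps its last pose, push and grip.
It fails at once if the ball bearing is moved more than 30 mm (distance of ball_bearing from where it was at the start of the episode above 0.03 m).
It fails at once if the coffee mug is moved more than 30 mm (distance of coffee_mug from where it was at the start of the episode above 0.03 m).
It fails at once if the pipe offcut is moved more than 30 mm (distance of pipe_offcut from where it was at the start of the episode above 0.03 m).
It also fails if it takes over 54 s, if anything falls off the work surface, if the arm or the gripper's body presses on something with over 40 N, if the wrist force passes 120 N, or if a joint passes its speed limit or range.

## Working session

There is one attempt and no reset: what is moved stays moved. The work goes in short steps, Python scripts to look and compute and a shell command to move; the robot and the scene stay as the last step left them, time stands still between calls to the robot, and variables do not carry over. Pictures are saved under pics/ and viewed, about 8 in all and at most 12, crops included, and the job is handed in when it is done.

```bash
mkdir -p pics; python3 - <<'E'
from bench import readout, viewer
import cv2,numpy as np
s=readout.read_state();print({k:np.round(v,2).tolist() for k,v in s.items()})
a=viewer.snapshot("scene");b=viewer.snapshot("side");c=viewer.snapshot("wrist")
for n,i in zip("abc",(a,b,c)): cv2.imwrite(f"pics/{n}0.png",i)
for n in("scene","side","wrist"): print(n,{k:np.round(v,3).tolist() for k,v in viewer.camera_info(n).items()})
E
```

```text
{'t': 0.0, 'qpos': [15.08, 28.75, -24.45, 88.89, 12.65, 65.22, -12.05], 'dq': [0.02, 0.09, 0.02, -0.09, 0.18, -0.01, -0.03], 'joint_efforts': [0.0, -56.95, -5.82, -28.09, 0.01, 0.01, 0.0], 'position': [649.32, -0.04, 247.24], 'eef_rot': [-180.0, 0.12, 0.0], 'wrist_force': [0.04, 0.68, 0.65], 'moment': [-0.04, 0.01, -0.02], 'finger_gap': 85.63}
scene {'fx': 460.949, 'fy': 460.949, 'cx': 321.929, 'cy': 241.581, 'D': [0.029, 0.0, 0.0, 0.0, 0.0], 'R': [[-0.849, -0.528, -0.013], [-0.338, 0.561, -0.756], [0.407, -0.637, -0.655]], 't': [380.866, 270.19, 880.889]}
side {'fx': 436.721, 'fy': 436.721, 'cx': 313.161, 'cy': 240.339, 'D': [-0.01, 0.0, 0.0, 0.0, 0.0], 'R': [[0.335, -0.942, 0.018], [-0.633, -0.239, -0.736], [0.698, 0.236, -0.676]], 't': [-213.431, 357.403, 949.85]}
wrist {'fx': 360.017, 'fy': 360.017, 'cx': 321.325, 'cy': 228.924, 'D': [-0.067, 0.0, 0.0, 0.0, 0.0], 'mount': [[1.0, -0.001, 0.001, 0.365], [0.001, 0.96, 0.28, -71.507], [-0.001, -0.28, 0.96, -126.179], [0.0, 0.0, 0.0, 1.0]]}
```

View pics/a0.png

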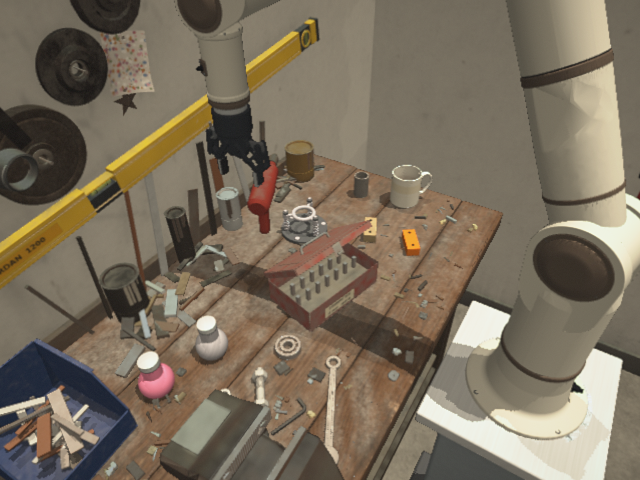

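View pics/b0.png

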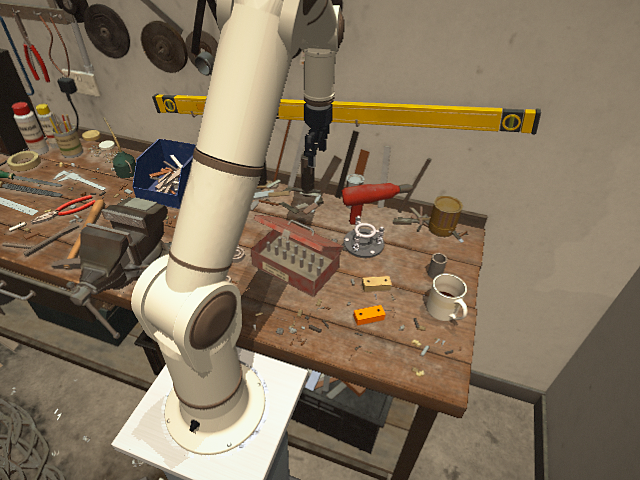

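View pics/c0.png

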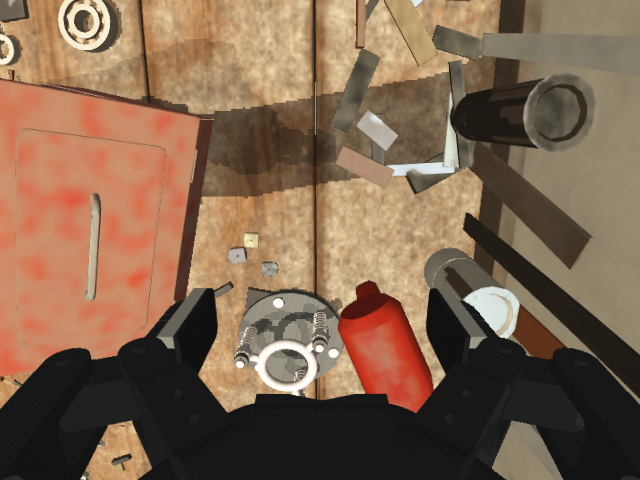

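The three views show:
- **Scene:** steel flask at about (210,340), with the pink look-alike at (155,376). Ring at (303,213) and bearing at (287,346).
- **Side:** ring at (367,229) and brass block at (377,284), with the orange look-alike at (369,315). The arm hides the flask.
- **Wrist:** ring at (286,365), with the red drill next to the cradle at (385,340).

```bash
cat > h.py <<'E'
import numpy as np,cv2
from scipy.spatial.transform import Rotation as Ro
from scipy.optimize import least_squares
from bench import readout, viewer
def cam(n,st=None):
    c=viewer.camera_info(n);K=np.array([[c['fx'],0,c['cx']],[0,c['fy'],c['cy']],[0,0,1.]]);D=np.array(c['D'],float)
    if n!='wrist': return K,D,np.array(c['R']),np.array(c['t'],float)
    T=np.eye(4);T[:3,:3]=Ro.from_euler('xyz',st['eef_rot'],degrees=True).as_matrix();T[:3,3]=st['position']
    M=np.linalg.inv(T@np.array(c['mount']));return K,D,M[:3,:3],M[:3,3]
def proj(c,X): return cv2.projectPoints(np.array(X,float).reshape(-1,1,3),cv2.Rodrigues(c[2])[0],c[3],c[0],c[1])[0].reshape(-1,2)
def ray(c,p):
    u=cv2.undistortPoints(np.array([[p]],float),c[0],c[1]).ravel()
    return -c[2].T@c[3], c[2].T@np.array([u[0],u[1],1])
def atz(c,p,z):
    o,d=ray(c,p);return o+d*(z-o[2])/d[2]
def tri(obs):
    r=least_squares(lambda X:np.concatenate([proj(c,X)[0]-p for c,p in obs]),[600,0,50.]);return r.x.round(1),r.fun.round(1)
def wsnap(name):
    st=readout.read_state();im=viewer.snapshot('wrist');cv2.imwrite('pics/%s.png'%name,im)
    import json;json.dump({k:np.array(st[k]).tolist() for k in('position','eef_rot')},open('pics/%s.json'%name,'w'));return st,im
E
python3 - <<'E'
from h import *
s=readout.read_state();S=cam('scene');B=cam('side');W=cam('wrist',s)
print('ring',tri([(S,(303,213)),(B,(367,229)),(W,(286,365))]),tri([(S,(303,213)),(W,(286,365))]))
print('block',tri([(S,(370,222)),(B,(377,281))]))
for p,z in(((206,321),95),((213,350),28),((213,359),0)): print('flask',atz(S,p,z).round(0))
print('pink',atz(S,(148,358),95).round(0))
print('orange',atz(S,(410,240),20).round(0),'bearing',atz(S,(287,346),8).round(0),'pipe',atz(S,(361,193),20).round(),'mug',atz(S,(404,205),0).round())
# toolbox and lid
for p in((310,325),(267,268),(371,222),(378,265),(275,280)): print('box',p,[atz(S,p,z).round(0)[:2] for z in(0,60,100)])
# collage crops
a=cv2.imread('pics/a0.png')[130:300,230:450];b=cv2.imread('pics/b0.png')[170:330,240:480]
cv2.imwrite('pics/d0.png',np.vstack([cv2.resize(a,(480*220//220,371)),cv2.resize(b,(480,320))])[:600])
E
```

```text
ring (array([ 613. , -171.2,   54.9]), array([-0.1,  0.1, -2. ,  1.3,  0.4,  0.7])) (array([ 612.6, -170.2,   55.2]), array([-0.2,  0.3, -0. ,  0.1]))
block (array([ 454. , -250.7,   31.7]), array([ 0.8,  1.3,  0.8, -1.4]))
flask [553. 250.  95.]
flask [539. 262.  28.]
flask [542. 266.   0.]
pink [583. 366.  95.]
orange [ 344. -255.   20.] bearing [428. 167.   8.] pipe [ 549. -374.   20.] mug [ 428. -410.    0.]
box (310, 325) [array([421.,  92.]), array([394., 132.]), array([375., 158.])]
box (267, 268) [array([607.,  -1.]), array([565.,  46.]), array([537.,  77.])]
box (371, 222) [array([ 473., -292.]), array([ 441., -223.]), array([ 420., -177.])]
box (378, 265) [array([ 380., -150.]), array([356., -92.]), array([339., -53.])]
box (275, 280) [array([566.,  22.]), array([527.,  67.]), array([501.,  97.])]
```

```bash
python3 -m jog '[[1,-0.02,-0.04,0,0,0,0],[1,-0.035,-0.08,0,0,0,0],[1,-0.05,-0.12,0,0,0,0],[1,-0.07,-0.16,0,0,0,0],[1,-0.085,-0.2,0,0,0,0],[1,-0.1,-0.24,0,0,0,0],[1,-0.105,-0.257,0,0,0,0],[1,-0.105,-0.257,0,0,0,0],[1,-0.105,-0.257,0,0,0,0]]'
python3 -c "
from h import *
s,i=wsnap('w1')
d=cv2.imread('pics/d0.png');cv2.imwrite('pics/e1.png',np.hstack([cv2.resize(i,(400,300)),np.zeros((300,400,3),np.uint8)]) if 0 else i)
a=cv2.imread('pics/a0.png')[140:290,230:430];b=cv2.imread('pics/b0.png')[160:310,310:510]
cv2.imwrite('pics/e0.png',np.hstack([cv2.resize(x,None,fx=2,fy=2,interpolation=2) for x in(a,b)]))
"
```

```text
t: 1.05
position: [545.1, 256.4, 248.0]
eef_rot: [179.9, 0.0, 0.0]
wrist_force: [0.5, -0.4, 0.4]
finger_gap: 85.0
```

View pics/w1.png

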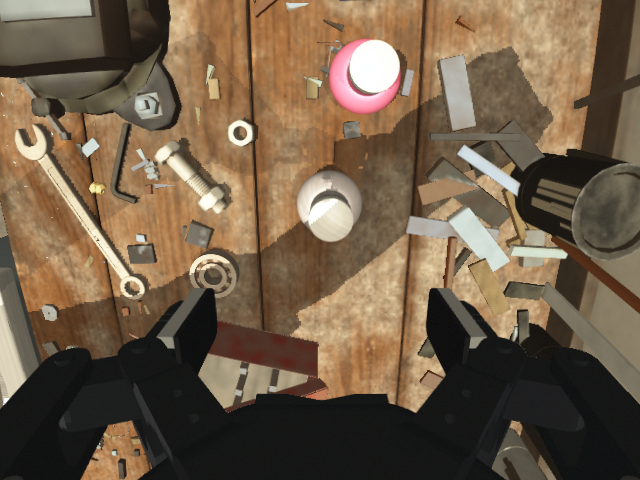

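View pics/e0.png

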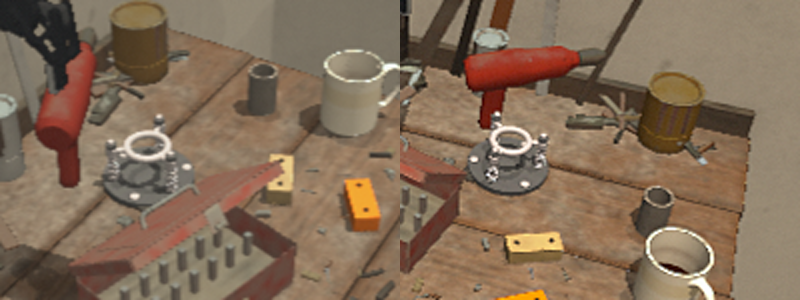

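w1: the flask's neck top is at (330,218) and its bulb at (330,200), all clear around it. e0: the drill stands on its handle just beyond the cradle, and the brass block lies clear with its two holes up.

```bash
python3 - <<'E'
from h import *
import json
st=json.load(open('pics/w1.json'));W=cam('wrist',st);S=cam('scene');B=cam('side')
print('top',atz(W,(330,218),95),'bulb',atz(W,(330,199),28),'tri',tri([(W,(330,218)),(S,(206,321))]))
st0=dict(position=[649.3,0,247.2],eef_rot=[-180,.1,0]);W0=cam('wrist',st0)
print('handle foot',tri([(S,(265,231)),(B,(352,222))]))
print('body rear',tri([(S,(256,205)),(B,(347,195))]), 'rear top', tri([(S,(252,197)),(B,(344,188))]))
for z in(60,100,130,160): print(z,[atz(W0,p,z)[:2].round().tolist() for p in((340,320),(430,395),(400,300),(365,282))], 'nose',atz(B,(411,187),z).round())
E
```

```text
top [552.54519808 255.38303611  95.        ] bulb [554.13642487 257.13728092  28.        ] tri (array([552.3, 255.1,  96.7]), array([-0.3,  0.9, -1.8,  1.3]))
handle foot (array([ 697.6, -111.1,    1.4]), array([-0.1, -0.2, -0.1,  0.2]))
body rear (array([695.6, -87.1, 103.8]), array([-0.1, -0.3, -0.2,  0.4])) rear top (array([695.1, -77.2, 131.9]), array([ 0.3,  0.5,  0.3, -0.7]))
60 [[668.0, -113.0], [766.0, -206.0], [726.0, -92.0], [691.0, -73.0]] nose [ 875. -261.   60.]
100 [[666.0, -90.0], [751.0, -171.0], [716.0, -71.0], [686.0, -54.0]] nose [ 817. -265.  100.]
130 [[664.0, -72.0], [740.0, -144.0], [709.0, -55.0], [682.0, -40.0]] nose [ 773. -268.  130.]
160 [[662.0, -54.0], [729.0, -117.0], [701.0, -40.0], [678.0, -27.0]] nose [ 729. -270.  160.]
```

```bash
python3 -m jog '[[1,0.0075,0.001,0.04,0,0,0],[1,0.0075,0.001,0.08,0,0,0],[1,0.0075,0.001,0.11,0,0,0],[1,0.0075,0.001,0.14,0,0,0],[1,0.0075,0.001,0.16,0,0,0],[1,0.0075,0.001,0.168,0,0,0],[1,0.0075,0.001,0.168,0,0,0],[0.3,0.0075,0.001,0.168,0,0,0],[0.3,0.0075,0.001,0.168,0,0,0],[0.3,0.0075,0.001,0.168,0,0,0],[0.3,0.0075,0.001,0.168,0,0,0],[0.3,0.0075,0.001,0.168,0,0,0]]' 40
python3 -m jog '[[0,0,0,0,0,0,0],[0,0,0,0,0,0,0],[0,0,0,0,0,0,0],[0,0,0,0,0,0,0],[0,0,0,0,0,0,0],[0,0,0,0,0,0,0],[0,0,0,0,0,0,0],[0,0,0,0,0,0,0]]' 50
```

```text
t: 2.3
position: [553.2, 256.4, 81.6]
eef_rot: [-180.0, -0.1, 0.0]
wrist_force: [-0.2, -1.0, 6.3]
finger_gap: 34.8
t: 3.1
position: [553.2, 256.4, 81.7]
eef_rot: [-180.0, -0.1, 0.0]
wrist_force: [-1.2, -1.3, 7.0]
finger_gap: 34.8
```

```bash
python3 -m jog '[[0,0,0,-0.02,0,0,0],[0,0,0,-0.04,0,0,0],[0,0,0,-0.06,0,0,0],[0,0,0,-0.09,0,0,0],[0,0,0,-0.12,0,0,0],[0,0,0,-0.15,0,0,0],[0,0,0,-0.18,0,0,0],[0,0,0,-0.2,0,0,0],[0,0,0,-0.22,0,0,0],[0,0,0,-0.23,0,0,0],[0,0,0,-0.23,0,0,0],[0,0,0,-0.23,0,0,0]]'
python3 -m jog '[[0,0.005,0.02,0,0,0,0],[0,0.01,0.06,0,0,0,0],[0,0.015,0.1,0,0,0,0],[0,0.02,0.14,0,0,0,0],[0,0.025,0.18,0,0,0,0],[0,0.03,0.22,0,0,0,0],[0,0.04,0.26,0,0,0,0],[0,0.045,0.3,0,0,0,0],[0,0.05,0.34,0,0,0,0],[0,0.06,0.37,0,0,0,0],[0,0.06,0.4,0,0,0,0],[0,0.06,0.42,0,0,0,0]]'
python3 -m jog '[[0,0,0.007,0,0,0,0],[0,0,0.007,0,0,0,0],[0,0,0.007,0,0,0,0]]'
python3 -c "
from h import *
wsnap('w2');cv2.imwrite('pics/s2.png',viewer.snapshot('side'));cv2.imwrite('pics/a2.png',viewer.snapshot('scene'))
w=cv2.imread('pics/w2.png');b=cv2.imread('pics/s2.png');a=cv2.imread('pics/a2.png')
cv2.imwrite('pics/e2.png',np.hstack([cv2.resize(w,(400,300)),cv2.resize(b[60:285,270:420],(200,300)),cv2.resize(a[80:305,210:360],(200,300))]))
"
```

```text
t: 4.3
position: [552.0, 255.7, 309.2]
eef_rot: [180.0, 0.1, 0.0]
wrist_force: [-0.1, 0.1, -3.0]
finger_gap: 34.4
t: 5.5
position: [611.3, -167.2, 307.8]
eef_rot: [180.0, 0.2, -0.2]
wrist_force: [-0.0, -0.1, -3.0]
finger_gap: 34.8
t: 5.8
position: [612.4, -168.9, 309.6]
eef_rot: [-179.9, 0.1, 0.1]
wrist_force: [0.8, 1.6, -3.2]
finger_gap: 34.5
```

View pics/e2.png

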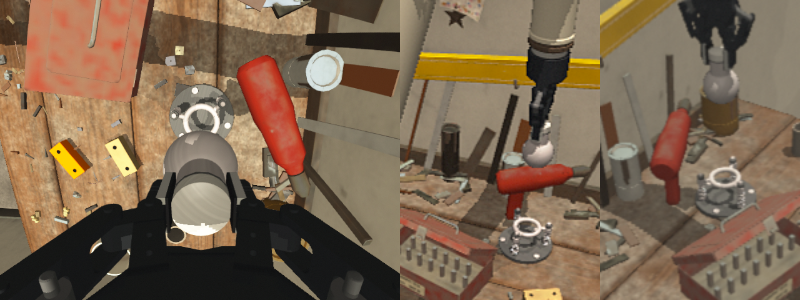

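e2: the flask is held upright between the pads. The ring shows at about (322,189) in the full wrist picture and the brass block at about (197,248).

```bash
python3 - <<'E'
from h import *
import json
S=cam('scene');B=cam('side');W2=cam('wrist',json.load(open('pics/w2.json')))
W0=cam('wrist',dict(position=[649.3,0,247.2],eef_rot=[-180,.1,0]))
def ell(f,p,r,thr=185):
    i=cv2.imread(f).min(2); m=np.zeros_like(i);cv2.circle(m,p,r,255,-1);k=((i>thr)&(m>0)).astype(np.uint8)
    n,l,s,_=cv2.connectedComponentsWithStats(k);j=1+s[1:,4].argmax()
    c=max(cv2.findContours((l==j).astype(np.uint8),0,1)[0],key=len);return cv2.fitEllipse(cv2.convexHull(c))
E={}
for n,f,p,r,c in(('W2','w2',(322,189),35,W2),('W0','c0',(286,365),40,W0),('S','a0',(303,213),16,S),('B','b0',(367,229),18,B)):
    e=ell(f'pics/{f}.png',p,r);E[n]=(c,e[0]);print(n,np.round(e[0],1),np.round(e[1],1),atz(c,e[0],55).round(1))
print(tri([E['S'],E['B']]),tri([E['S'],E['B'],E['W0']]),tri(list(E.values())))
i=cv2.imread('pics/w2.png')[60:440,80:480];cv2.imwrite('pics/e3.png',cv2.resize(i,None,fx=1.5,fy=1.5))
E
```

```text
W2 [320.8 192.2] [52.  65.6] [ 612.3 -167.2   55. ]
W0 [285.3 365.8] [53.1 66. ] [ 611.6 -171.    55. ]
S [303.1 212. ] [14.5 28.4] [ 614.9 -175.3   55. ]
B [364.9 229.2] [14.9 23.3] [ 617.6 -169.9   55. ]
(array([ 611.8, -170.8,   59.5]), array([-0.1, -0.1, -0.1,  0.1])) (array([ 612. , -169.3,   58.1]), array([-0.4,  0.6, -0.6,  0.3,  0.1,  0.5])) (array([ 612.1, -167.3,   59.8]), array([-0.1,  0.8, -0.1, -0.1, -0.9,  0.5, -1.2, -0.3]))
```

View pics/e3.png

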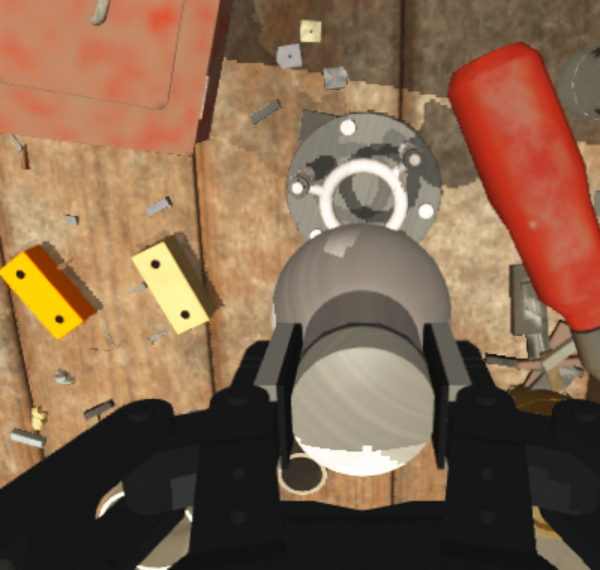

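```bash
python3 -m jog '[[0,0,0.001,0.03,0,0,0],[0,0,0.001,0.06,0,0,0],[0,0,0.001,0.09,0,0,0],[0,0,0.001,0.11,0,0,0],[0,0,0.001,0.125,0,0,0],[0,0,0.001,0.14,0,0,0],[0,0,0.001,0.15,0,0,0],[0,0,0.001,0.158,0,0,0],[0,0,0.001,0.163,0,0,0],[0,0,0.001,0.163,0,0,0],[0,0,0.001,0.163,0,0,0]]'
python3 -c "
from h import *
wsnap('w4');S=viewer.snapshot('side');A=viewer.snapshot('scene')
cv2.imwrite('pics/a4.png',A);cv2.imwrite('pics/b4.png',S)
cv2.imwrite('pics/e4.png',np.hstack([cv2.resize(A[150:250,253:353],(400,400),interpolation=2),cv2.resize(S[160:260,317:417],(400,400),interpolation=2)]))
"
```

```text
t: 7.05
position: [612.9, -172.1, 147.9]
eef_rot: [180.0, -0.1, -0.0]
wrist_force: [0.0, 0.9, -2.2]
finger_gap: 34.3
```

View pics/e4.png

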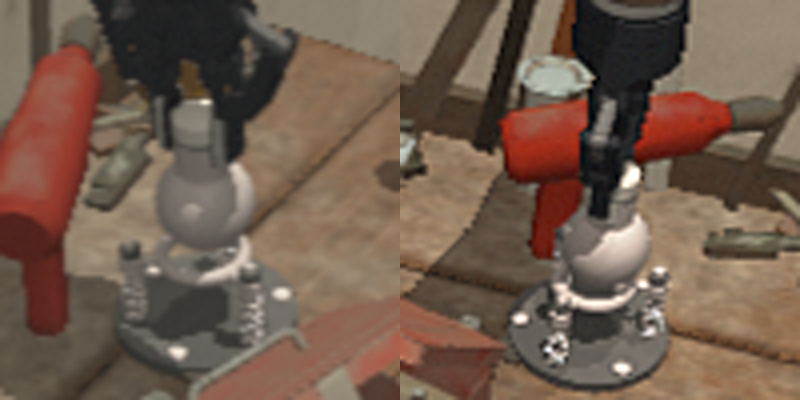

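e4: the flask hangs just above the ring and is centred in both views. Now I lower it gently.

```bash
python3 -m jog '[[0,0,-0.0015,0.003,0,0,0],[0,0,-0.0015,0.006,0,0,0],[0,0,-0.0015,0.009,0,0,0],[0,0,-0.0015,0.011,0,0,0],[0,0,-0.0015,0.011,0,0,0],[0,0,-0.0015,0.011,0,0,0]]'
python3 -m jog '[[0,0,0,0.0015,0,0,0],[0,0,0,0.003,0,0,0],[0,0,0,0.003,0,0,0],[0,0,0,0.003,0,0,0]]'
```

```text
t: 7.8
position: [612.9, -170.0, 136.5]
eef_rot: [-180.0, -0.0, 0.0]
wrist_force: [0.2, 1.3, -0.1]
finger_gap: 34.6
t: 8.2
position: [613.2, -169.7, 134.6]
eef_rot: [-180.0, -0.1, 0.0]
wrist_force: [-1.4, 3.0, 6.4]
finger_gap: 34.6
```

Contact at z≈135 matches a seated flask. I release it, back off straight up, and check.

```bash
python3 -m jog '[[0.45,0,0,0,0,0,0],[0.6,0,0,0,0,0,0],[0.7,0,0,0,0,0,0],[0.7,0,0,0,0,0,0],[0.7,0,0,0,0,0,0],[0.7,0,0,-0.01,0,0,0],[0.7,0,0,-0.03,0,0,0],[0.7,0,0,-0.06,0,0,0],[0.7,0,0,-0.1,0,0,0],[0.7,0,0,-0.14,0,0,0],[0.7,0,0,-0.16,0,0,0],[0.7,0,0,-0.16,0,0,0]]'
python3 -c "
from h import *
s,w=wsnap('w5');S=viewer.snapshot('side');A=viewer.snapshot('scene')
cv2.imwrite('pics/a5.png',A);cv2.imwrite('pics/b5.png',S)
cv2.imwrite('pics/e5.png',np.hstack([np.vstack([cv2.resize(A[150:250,253:353],(300,300),interpolation=2),cv2.resize(S[160:260,317:417],(300,300),interpolation=2)]),w[:,120:520].repeat(1,0) if 0 else cv2.resize(w[60:460,100:433],(500,600))]))
"
```

```text
t: 9.4
position: [614.8, -170.7, 298.7]
eef_rot: [179.9, -0.5, 0.0]
wrist_force: [1.3, -0.4, 0.3]
finger_gap: 60.0
```

View pics/e5.png

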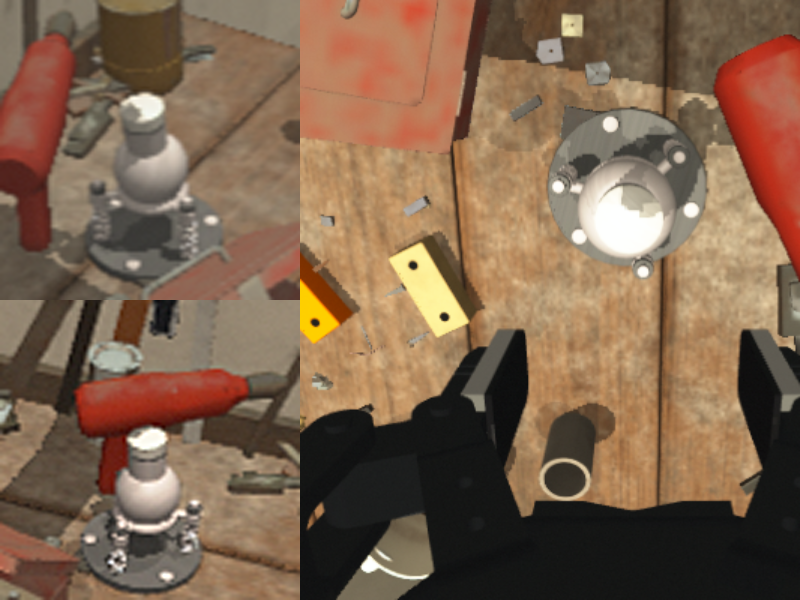

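e5: the flask stands upright in the ring, let go. The brass block's two holes are at about (175,237) and (196,271) in the full wrist picture.

```bash
python3 - <<'E'
from h import *
import json
W=cam('wrist',json.load(open('pics/w5.json')));S=cam('scene');B=cam('side')
for n in((175.3,236.7),(196,271.3)): print('hole',atz(W,n,25).round(1))
i=cv2.imread('pics/w5.png');hsv=cv2.cvtColor(i,cv2.COLOR_BGR2HSV)
print('hsv',hsv[254,186],hsv[247,184])
c=hsv[250,184].astype(int);k=((abs(hsv.astype(int)-c)<[8,45,60]).all(2)).astype(np.uint8)
k[:,:150]=0;k[:, 225:]=0;k[:210]=0;k[300:]=0
n,l,s,_=cv2.connectedComponentsWithStats(k);j=1+s[1:,4].argmax();print(s[j])
ct=max(cv2.findContours((l==j).astype(np.uint8),0,1)[0],key=len)[:,0].astype(float)
for z in(25,):
    P=np.array([atz(W,p,z)[:2] for p in ct],np.float32);print(z,cv2.minAreaRect(P))
# block top centre from scene/side: 
print('block tri',tri([(W,(185.6,254)),(S,(370,222)),(B,(377,281))]),tri([(W,(185.6,254)),(B,(377,281))]))
# flask top: e5 pixels
for nm,p in(('top disk',(100+327/1.5,60+208/1.5)),('bulb',(100+327/1.5,60+206/1.5))): print(nm,p,atz(W,p,146).round(1))
g=cv2.cvtColor(i,cv2.COLOR_BGR2GRAY);k=np.zeros_like(g);k[165:260,285:355]=(g[165:260,285:355]>200)*255
n,l,s,ce=cv2.connectedComponentsWithStats(k);j=1+s[1:,4].argmax();print('bright',s[j],ce[j])
cv2.imwrite('pics/e6.png',np.hstack([cv2.resize(i[160:260,270:370],(400,400),interpolation=2),cv2.resize(i[215:295,145:225],(400,400),interpolation=2)]))
E
```

```text
hole [ 446.3 -225.6   25. ]
hole [ 466.5 -269.4   25. ]
hsv [ 26  98 254] [ 26 103 253]
[ 159  222   53   63 1474]
25 ((456.19970703125, -246.74659729003906), (31.52288055419922, 74.51334381103516), 25.336641311645508)
block tri (array([ 456.8, -247.6,   28. ]), array([-0.4,  1.2, -0.8,  2.7, -0.3, -1.5])) (array([ 455.6, -248.1,   23.2]), array([ 0.1,  0.2, -0.4,  0.1]))
top disk (318.0, 198.66666666666666) [ 614.  -156.2  146. ]
bulb (318.0, 197.33333333333334) [ 614.  -155.1  146. ]
bright [ 285  177   59   54 1975] [311.69367089 207.4921519 ]
```

View pics/e6.png

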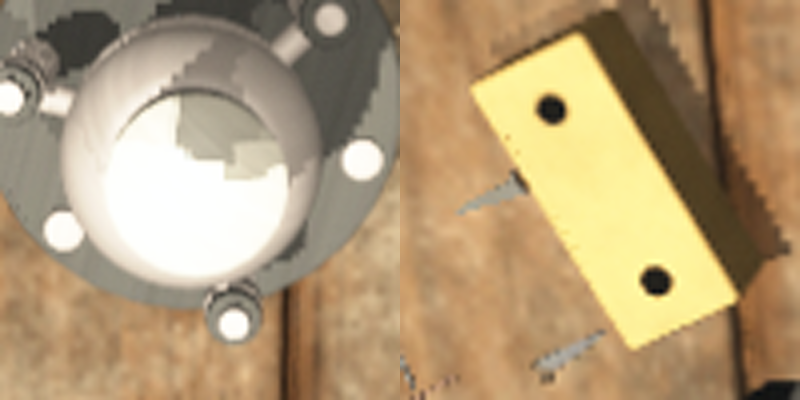

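```bash
python3 - <<'E'
from h import *
import json
st=json.load(open('pics/w5.json'));print(st, readout.read_state()['position'])
W=cam('wrist',st);S=cam('scene');B=cam('side')
px=lambda x,y:(270+x/4,160+y/4)
P=np.array([atz(W,px(*p),72) for p in((10,97),(330,18),(233,323))]);print(P.round(1),P.mean(0))
print([np.linalg.norm(P[i]-P[i-1]).round(1) for i in range(3)],'expect',47*3**.5)
print('neck rim',atz(W,px(197,185),145.5))
for z in(72,145.5):print(proj(W,[[613,-170,z]]),'scene',proj(S,[[613,-170,z],[613,-161,z]]).round(1).tolist(),'side',proj(B,[[613,-170,z],[613,-161,z]]).round(1).tolist())
a=cv2.imread('pics/a5.png')[150:250,253:353];b=cv2.imread('pics/b5.png')[160:260,317:417]
# neck top centre from e5 scene crop (142,107)/3, side crop (147,440-300)/3
s=(253+142/3,150+104/3);t=(317+147/3,160+137/3);print(s,t,tri([(S,s),(B,t)]),tri([(S,s),(B,t),(W,px(197,185))]))
E
```

```text
{'position': [614.818920218252, -170.7272281624678, 298.7033569238946], 'eef_rot': [179.8683060564267, -0.46809490221047034, 0.005243680258135728]} [ 611.92942657 -170.41671695  292.76642038]
[[ 569.2 -156.7   72. ]
 [ 647.7 -137.5   72. ]
 [ 624.4 -215.6   72. ]] [ 613.77103078 -169.93670595   72.        ]
[np.float64(80.7), np.float64(80.8), np.float64(81.4)] expect 81.40638795573723
neck rim [ 615.01059254 -162.39331156  145.5       ]
[[316.98220024 197.33650571]] scene [[302.4, 208.1], [300.4, 209.9]] side [[365.2, 225.8], [362.2, 225.1]]
[[316.75850722 215.54620351]] scene [[301.1, 184.2], [299.1, 186.0]] side [[367.7, 206.1], [364.6, 205.4]]
(300.3333333333333, 184.66666666666666) (366.0, 205.66666666666666) (array([ 612. , -165.3,  147. ]), array([ 0. ,  0.1,  0. , -0.1])) (array([ 614.8, -162.9,  145.3]), array([-1.4,  0.8, -0.6, -0.4, -0.3,  0.6]))
```

Against the cradle's pins (axis 613, -170), the neck top is about 5–8 mm off in y, so the flask leans about 0.1 rad. I'll straighten it by closing on the neck with the jaws along y and releasing again.

```bash
python3 -m jog '[[0.7,0,0,0,0,0,-8],[0.7,0,0,0,0,0,-16],[0.7,0,0,0,0,0,-24],[0.7,0,0,0,0,0,-32],[0.7,0,0,0,0,0,-40],[0.7,0,0,0,0,0,-48],[0.7,0,0,0,0,0,-56],[0.7,0,0,0,0,0,-64],[0.7,0,0,0,0,0,-72],[0.7,0,0,0,0,0,-80],[0.7,0,0,0,0,0,-87],[0.7,0,0,0,0,0,-90]]'
python3 -m jog '[[0.7,0,0,0,0,0,0],[0.7,0,0,0,0,0,0],[0.7,0,0,0,0,0,0],[0.7,0,0,0,0,0,0]]'
python3 - <<'E'
from h import *
s,i=wsnap('w7');W=cam('wrist',s);print(s['position'],s['eef_rot'])
p=proj(W,[[613,-170,145.5]])[0];print(p)
x,y=p.astype(int);cv2.imwrite('pics/e7.png',cv2.resize(i[y-60:y+60,x-60:x+60],(600,600),interpolation=2));print(x-60,y-60)
E
```

```text
t: 10.75
position: [611.5, -170.3, 291.2]
eef_rot: [-179.8, -0.1, 90.2]
wrist_force: [0.2, 0.1, 0.3]
finger_gap: 59.8
t: 11.15
position: [612.4, -170.4, 293.1]
eef_rot: [-180.0, -0.0, 90.0]
wrist_force: [0.1, -0.3, -0.2]
finger_gap: 59.8
[ 612.40791521 -170.36873923  293.05095298] [-1.79978082e+02 -5.05976436e-03  8.99719355e+01]
[321.49709747 218.27617701]
261 158
```

View pics/e7.png

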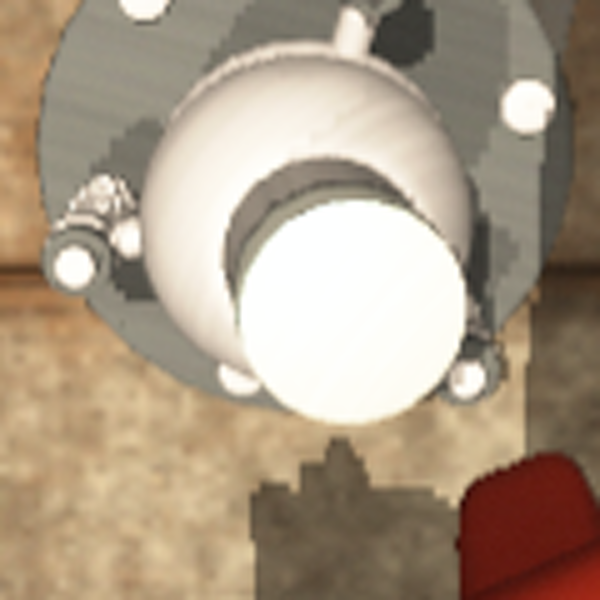

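e7: the neck top is at crop (353,310), where (300,300) would be upright, so it leans +y by about 8.5 mm. The bulb itself is seated.

```bash
python3 -m jog '[[1,0,0.0005,0.03,0,0,0],[1,0,0.0005,0.07,0,0,0],[1,0,0.0005,0.1,0,0,0],[1,0,0.0005,0.125,0,0,0],[1,0,0.0005,0.14,0,0,0],[1,0,0.0005,0.15,0,0,0],[1,0,0.0005,0.154,0,0,0],[1,0,0.0005,0.154,0,0,0],[0.7,0,0.0005,0.154,0,0,0],[0.6,0,0.0005,0.154,0,0,0],[0.55,0,0.0005,0.154,0,0,0],[0.5,0,0.0005,0.154,0,0,0]]' 20
python3 -m jog '[[0.48,0,0,0,0,0,0],[0.46,0,0,0,0,0,0],[0.44,0,0,0,0,0,0],[0.43,0,0,0,0,0,0],[0.42,0,0,0,0,0,0],[0.42,0,0,0,0,0,0],[0.42,0,0,0,0,0,0]]' 20
```

```text
t: 12.4
position: [613.4, -170.1, 139.9]
eef_rot: [179.9, -0.0, 90.0]
wrist_force: [-0.6, 1.3, 0.5]
finger_gap: 42.9
t: 13.1
position: [613.0, -170.4, 139.3]
eef_rot: [180.0, -0.0, 90.0]
wrist_force: [-0.3, 0.8, 0.6]
finger_gap: 35.7
```

```bash
python3 -m jog '[[0.43,0,0,0,0,0,0],[0.44,0,0,0,0,0,0],[0.47,0,0,0,0,0,0],[0.55,0,0,0,0,0,0],[0.65,0,0,0,0,0,0],[0.75,0,0,0,0,0,0],[0.75,0,0,0,0,0,0],[0.75,0,0,-0.02,0,0,0],[0.75,0,0,-0.06,0,0,0],[0.75,0,0,-0.1,0,0,0],[0.75,0,0,-0.14,0,0,0],[0.75,0,0,-0.154,0,0,0]]'
python3 -m jog '[[0.75,0,0,0,0,0,0],[0.75,0,0,0,0,0,0],[0.75,0,0,0,0,0,0]]'
python3 - <<'E'
from h import *
s,i=wsnap('w8');W=cam('wrist',s);print(s['position'],s['eef_rot'])
p=proj(W,[[613,-170,145.5]])[0];x,y=p.astype(int);c=i[y-60:y+60,x-60:x+60]
k=(c.min(2)>235).astype(np.uint8);n,l,st,ce=cv2.connectedComponentsWithStats(k);j=1+st[1:,4].argmax()
print(p,st[j],ce[j]-60, 'mm right=+Y, down=+X',(ce[j]-60)/1.25)
o=cv2.imread('pics/w7.png')[158:278,261:381]
k=(o.min(2)>235).astype(np.uint8);n,l,st,ce=cv2.connectedComponentsWithStats(k);j=1+st[1:,4].argmax();print('before',st[j],ce[j]-60)
E
```

```text
t: 14.3
position: [615.1, -170.3, 298.4]
eef_rot: [179.6, 0.1, 90.0]
wrist_force: [0.8, 0.0, 0.5]
finger_gap: 64.1
t: 14.6
position: [611.7, -170.5, 290.9]
eef_rot: [-179.8, -0.1, 90.0]
wrist_force: [-0.2, -0.3, 0.0]
finger_gap: 63.8
[ 611.74957112 -170.49657376  290.90520906] [-1.79790298e+02 -5.42773455e-02  9.00001191e+01]
[321.50086017 220.38020324] [  38   44   46   43 1518] [0.40645586 4.73254282] mm right=+Y, down=+X [0.32516469 3.78603426]
before [  48   40   45   44 1514] [9.8652576  1.70343461]
```

The flask is straight now. Before going for the block I check the lid clearance and the joint 7 margin.

```bash
python3 - <<'E'
from h import *
import json
W=cam('wrist',json.load(open('pics/w5.json')));W7=cam('wrist',json.load(open('pics/w7.json')));S=cam('scene');B=cam('side')
print('lid corner',tri([(S,(371,223)),(W,(199.5,161))]))
print(readout.read_state()['qpos'])
i=cv2.imread('pics/w7.png');cv2.imwrite('pics/w7c.png',i)
hsv=cv2.cvtColor(i,cv2.COLOR_BGR2HSV).astype(int);k=(abs(hsv-[26,100,250])<[6,35,40]).all(2).astype(np.uint8)
n,l,s,c=cv2.connectedComponentsWithStats(k)
for j in range(1,n):
    if s[j,4]>300: 
        ct=max(cv2.findContours((l==j).astype(np.uint8),0,1)[0],key=len)[:,0].astype(float)
        print(s[j],cv2.minAreaRect(np.array([atz(W7,p,25)[:2] for p in ct],np.float32)))
E
```

```text
lid corner (array([ 481.5, -146.5,   52.5]), array([-29.2,  12.8,  -8.9,  10. ]))
[ 40.39679828  27.86834969 -38.28873384  87.86257011  17.82381703
  70.71386415  89.36012321]
[ 207    7   77   62 2276] ((456.2686462402344, -246.97845458984375), (31.1370906829834, 74.01058959960938), 24.93755531311035)
```

```bash
python3 - <<'E'
from h import *
import json
W=cam('wrist',json.load(open('pics/w5.json')));W0=cam('wrist',dict(position=[649.3,0,247.2],eef_rot=[-180,.1,0]));S=cam('scene');B=cam('side')
for n,o in dict(SB=[(S,(371,222)),(B,(341,249))],WB=[(W,(200,161)),(B,(341,249))],).items(): print(n,tri(o))
for z in(0,50,100,150): print(z,atz(W,(200,161),z)[:2].round(),atz(S,(371,222),z)[:2].round(),atz(B,(341,249),z)[:2].round())
a=cv2.imread('pics/a5.png')[190:340,250:400];b=cv2.imread('pics/b5.png')[205:305,240:340]
w=cv2.imread('pics/w7.png')
cv2.imwrite('pics/e8.png',np.hstack([cv2.resize(a,(400,400),interpolation=2),cv2.resize(b,(400,400),interpolation=2)]))
E
```

```text
SB (array([ 411.6, -146.8,  135. ]), array([-2.1, -3.7, -2.2,  4.2]))
WB (array([ 497.4, -134.4,   68.4]), array([-0.1, -0.4,  1.2,  0.1]))
0 [ 475. -142.] [ 473. -292.] [ 567. -114.]
50 [ 491. -137.] [ 446. -235.] [ 515. -127.]
100 [ 508. -132.] [ 420. -177.] [ 464. -139.]
150 [ 524. -127.] [ 393. -120.] [ 413. -151.]
```

View pics/e8.png

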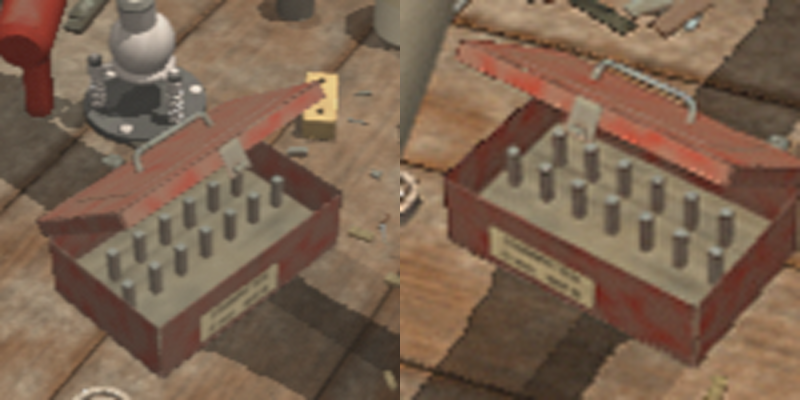

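e8: the box lid's free edge rises to about 135 mm, with its end near y≈-145. That leaves room for a yaw-25° grasp of the block at (456,-247). This was my 12th picture viewed, so from here I use numeric checks only.

```bash
python3 -m jog '[[1,-0.008,-0.016,0,0,0,7],[1,-0.016,-0.032,0,0,0,14],[1,-0.024,-0.048,0,0,0,21],[1,-0.032,-0.064,0,0,0,28],[1,-0.04,-0.08,0,0,0,35],[1,-0.048,-0.096,0,0,0,42],[1,-0.056,-0.112,0,0,0,49],[1,-0.064,-0.13,0,0,0,56],[1,-0.072,-0.146,0,0,0,63],[1,-0.0765,-0.156,0,0,0,65],[1,-0.0765,-0.156,0,0,0,65],[1,-0.0765,-0.156,0,0,0,65]]'
python3 -m jog '[[1,0,0,0.03,0,0,0],[1,0,0,0.06,0,0,0],[1,0,0,0.09,0,0,0],[1,0,0,0.12,0,0,0],[1,0,0,0.13,0,0,0],[1,0,0,0.13,0,0,0],[1,0,0,0.13,0,0,0],[1,0,0,0.13,0,0,0]]'
python3 - <<'E'
from h import *
s,i=wsnap('w9');W=cam('wrist',s);print(s['position'],s['eef_rot'])
hsv=cv2.cvtColor(i,cv2.COLOR_BGR2HSV).astype(int);k=(abs(hsv-[26,100,245])<[6,45,50]).all(2).astype(np.uint8)
n,l,st,c=cv2.connectedComponentsWithStats(k)
for j in range(1,n):
    if st[j,4]>600:
        ct=max(cv2.findContours((l==j).astype(np.uint8),0,1)[0],key=len)[:,0].astype(float)
        r=cv2.minAreaRect(np.array([atz(W,p,25)[:2] for p in ct],np.float32));print(st[j],r)
R=Ro.from_euler('xyz',s['eef_rot'],degrees=True).as_matrix();print('tool shift to (456.2,-247,21):',R.T@(np.array([456.2,-247,21])-s['position']))
E
```

```text
t: 15.85
position: [457.4, -246.6, 293.0]
eef_rot: [-180.0, -0.0, 25.1]
wrist_force: [0.8, -0.0, 0.2]
finger_gap: 85.6
t: 16.65
position: [458.4, -247.3, 164.9]
eef_rot: [179.9, -0.1, 25.0]
wrist_force: [0.7, -0.7, 0.0]
finger_gap: 85.3
[ 458.40356458 -247.34900834  164.89353948] [ 1.79865115e+02 -1.02528444e-01  2.50367334e+01]
[ 297  171   42   94 2536] ((456.3014221191406, -247.26907348632812), (30.76030731201172, 73.53862762451172), 25.256744384765625)
tool shift to (456.2,-247,21): [ -2.1062987   -1.58750022 143.8866622 ]
```

```bash
python3 -m jog '[[1,-0.0015,-0.001,0.03,0,0,0],[1,-0.0015,-0.001,0.06,0,0,0],[1,-0.0015,-0.001,0.08,0,0,0],[1,-0.0015,-0.001,0.1,0,0,0],[1,-0.0015,-0.001,0.12,0,0,0],[1,-0.0015,-0.001,0.13,0,0,0],[1,-0.0015,-0.001,0.138,0,0,0],[1,-0.0015,-0.001,0.142,0,0,0],[1,-0.0015,-0.001,0.142,0,0,0],[1,-0.0015,-0.001,0.142,0,0,0]]'
python3 -m jog '[[0.6,0,0,0,0,0,0],[0.45,0,0,0,0,0,0],[0.3,0,0,0,0,0,0],[0.2,0,0,0,0,0,0],[0.2,0,0,0,0,0,0],[0,0,0,0,0,0,0],[0,0,0,0,0,0,0],[0,0,0,0,0,0,0],[0,0,0,0,0,0,0],[0,0,0,0,0,0,0]]' 40
```

```text
t: 17.7
position: [455.8, -247.0, 22.0]
eef_rot: [179.9, -0.0, 25.0]
wrist_force: [-0.1, 0.8, 1.2]
finger_gap: 85.8
t: 18.7
position: [455.6, -246.8, 21.6]
eef_rot: [180.0, -0.0, 25.0]
wrist_force: [0.2, 0.1, 5.5]
finger_gap: 30.9
```

```bash
python3 -m jog '[[0,0,0,-0.02,0,0,0],[0,0,0,-0.05,0,0,0],[0,0,0,-0.08,0,0,0],[0,0,0,-0.11,0,0,0],[0,0,0,-0.14,0,0,0],[0,0,0,-0.17,0,0,0],[0,0,0,-0.2,0,0,0],[0,0,0,-0.22,0,0,0],[0,0,0,-0.23,0,0,0],[0,0,0,-0.23,0,0,0],[0,0,0,-0.23,0,0,0]]'
python3 -m jog '[[0,0.02,0,0,0,0,0],[0,0.05,-0.001,0,0,0,0],[0,0.08,-0.002,0,0,0,0],[0,0.11,-0.003,0,0,0,0],[0,0.14,-0.004,0,0,0,0],[0,0.16,-0.004,0,0,0,0],[0,0.176,-0.0037,0,0,0,0],[0,0.176,-0.0037,0,0,0,0],[0,0.176,-0.0037,0,0,0,0],[0,0.176,-0.0037,0,0,0,0],[0,0.176,-0.0037,0,0,0,0]]'
python3 - <<'E'
from h import *
s=readout.read_state();print({k:np.round(s[k],1).tolist() for k in('position','eef_rot','wrist_force','finger_gap')})
R=Ro.from_euler('xyz',s['eef_rot'],degrees=True).as_matrix()
print('tool shift:',R.T@(np.array([613.5-.3,-170+.7,175])-s['position']))
for n in('scene','side'): # check block position held: brass blob centroid vs predicted top centre
    i=viewer.snapshot(n);cv2.imwrite(f'pics/{n}10.png',i);C=cam(n)
    P=proj(C,[np.array(s['position'])+[0,0,3]]).ravel();print(n,P)
    hsv=cv2.cvtColor(i,cv2.COLOR_BGR2HSV).astype(int);k=(abs(hsv-[26,100,220])<[6,45,60]).all(2).astype(np.uint8)
    k[:int(P[1])-40]=0;k[int(P[1])+40:]=0;k[:,:int(P[0])-40]=0;k[:,int(P[0])+40:]=0
    ys,xs=np.nonzero(k);print(len(xs),xs.mean() if len(xs) else 0,ys.mean() if len(xs) else 0)
w,i=wsnap('w10')
E
```

```text
t: 19.8
position: [454.2, -246.4, 249.8]
eef_rot: [-179.9, 0.1, 25.0]
wrist_force: [-0.6, -0.4, -4.0]
finger_gap: 31.1
t: 20.9
position: [612.2, -170.0, 250.8]
eef_rot: [-180.0, 0.1, 24.9]
wrist_force: [0.0, 0.3, -4.1]
finger_gap: 31.3
{'position': [612.2, -170.0, 250.8], 'eef_rot': [-180.0, 0.1, 24.9], 'wrist_force': [0.0, 0.3, -4.1], 'finger_gap': 31.3}
tool shift: [ 1.32065006 -0.14807917 75.84367733]
scene [299.44691214 145.24571632]
0 0 0
side [371.75395208 174.29449192]
19 382.7894736842105 175.26315789473685
```

```bash
python3 -m jog '[[0,0.0015,0,0.02,0,0,0],[0,0.0015,0,0.04,0,0,0],[0,0.0015,0,0.055,0,0,0],[0,0.0015,0,0.065,0,0,0],[0,0.0015,0,0.071,0,0,0],[0,0.0015,0,0.074,0,0,0],[0,0.0015,0,0.076,0,0,0],[0,0.0015,0,0.077,0,0,0],[0,0.0015,0,0.077,0,0,0],[0,0.0015,0,0.077,0,0,0],[0,0.0015,0,0.077,0,0,0]]'
python3 -m jog '[[0,0,0,0.0005,0,0,0],[0,0,0,0.001,0,0,0],[0,0,0,0.0015,0,0,0],[0,0,0,0.002,0,0,0],[0,0,0,0.002,0,0,0],[0,0,0,0.002,0,0,0]]'
```

```text
t: 22.15
position: [614.7, -168.4, 174.7]
eef_rot: [180.0, -0.0, 25.0]
wrist_force: [-0.3, -0.6, -3.7]
finger_gap: 31.5
t: 22.75
position: [614.5, -168.3, 172.3]
eef_rot: [-180.0, 0.0, 25.0]
wrist_force: [-0.6, -0.2, -4.5]
finger_gap: 30.9
```

```bash
python3 -m jog '[[0,-0.001,0.0005,0,0,0,0],[0,-0.0012,0.0007,0,0,0,0],[0,-0.0012,0.0007,0.0005,0,0,0],[0,-0.0012,0.0007,0.001,0,0,0],[0,-0.0012,0.0007,0.0015,0,0,0],[0,-0.0012,0.0007,0.0015,0,0,0],[0,-0.0012,0.0007,0.0015,0,0,0],[0,-0.0012,0.0007,0.0015,0,0,0]]'
python3 -m jog '[[0,0,0,0.0005,0,0,0],[0,0,0,0.001,0,0,0],[0,0,0,0.001,0,0,0],[0,0,0,0.001,0,0,0]]'
```

```text
t: 23.55
position: [613.8, -169.4, 170.8]
eef_rot: [180.0, -0.0, 25.0]
wrist_force: [-0.5, 0.4, -3.5]
finger_gap: 31.1
t: 23.95
position: [613.8, -169.5, 169.9]
eef_rot: [180.0, -0.0, 25.0]
wrist_force: [-0.0, 0.3, -2.4]
finger_gap: 31.4
```

Contact is starting (-4.1 → -2.4 N). I lower a little more so the dome carries the weight.

```bash
python3 -m jog '[[0,0,0,0.0005,0,0,0],[0,0,0,0.0005,0,0,0],[0,0,0,0.0005,0,0,0],[0,0,0,0.0005,0,0,0]]'
```

```text
t: 24.35
position: [614.1, -169.5, 169.8]
eef_rot: [180.0, -0.0, 25.0]
wrist_force: [-0.5, 0.3, 1.5]
finger_gap: 31.2
```

```bash
python3 -m jog '[[0.36,0,0,-0.0003,0,0,0],[0.37,0,0,-0.0003,0,0,0],[0.38,0,0,-0.0003,0,0,0],[0.4,0,0,-0.0003,0,0,0],[0.45,0,0,-0.0003,0,0,0],[0.5,0,0,-0.0003,0,0,0],[0.6,0,0,-0.0003,0,0,0],[0.6,0,0,-0.0003,0,0,0],[0.6,0,0,-0.0003,0,0,0],[0.6,0,0,-0.0003,0,0,0],[0.6,0,0,-0.0003,0,0,0]]'
python3 - <<'E'
from h import *
for n in('scene','side'):
    i=viewer.snapshot(n);cv2.imwrite(f'pics/{n}11.png',i);C=cam(n)
    P=proj(C,[[613.5,-170,173],[613.5,-170,148.5]]).round(1);print(n,P.tolist())
    x,y=P[0].astype(int)
    hsv=cv2.cvtColor(i,cv2.COLOR_BGR2HSV).astype(int);k=((abs(hsv[...,0]-26)<7)&(hsv[...,1]>50)&(hsv[...,1]<170)&(hsv[...,2]>60))
    sub=k[y-16:y+26,x-28:x+28];print('\n'.join(''.join('#' if v else '.' for v in r[::1]) for r in sub[::2]))
E
```

```text
t: 25.45
position: [613.8, -169.5, 169.6]
eef_rot: [-180.0, -0.0, 25.0]
wrist_force: [-0.5, 0.2, 0.4]
finger_gap: 51.5
scene [[300.5, 174.7], [300.9, 183.2]]
..........##.#..........................................
.#......................................................
........................................................
........................................................
........................................................
...........................##....####...................
.............................#..####....................
........................................................
........................................................
.........#..............................................
...........###........#.................................
.......###..............................................
........................................................
............#...........................................
...................................#....................
.........#.......#......................................
.......#........#.............
[... 789 characters left out ...]
.#..............
...............##.......................###.............
...............#........................................
.................#......................................
................#.......................................
.................#......................................
........................................................
........................................................
........................................................
........#...............................................
........................................................
.....................................................###
........#...............................................
```

```bash
python3 -m jog '[[0.7,0,0,-0.005,0,0,0],[0.7,0,0,-0.02,0,0,0],[0.7,0,0,-0.04,0,0,0],[0.7,0,0,-0.07,0,0,0],[0.7,0,0,-0.1,0,0,0],[0.7,0,0,-0.115,0,0,0],[0.7,0,0,-0.12,0,0,0],[0.7,0,0,-0.12,0,0,0],[0.7,0,0,-0.12,0,0,0],[0.7,0,0,-0.12,0,0,0],[0.7,0,0,-0.12,0,0,0]]'
python3 - <<'E'
from h import *
s,i=wsnap('w12');W=cam('wrist',s);print(s['position'],s['eef_rot'])
hsv=cv2.cvtColor(i,cv2.COLOR_BGR2HSV).astype(int)
c=proj(W,[[613.5,-170,173.5]])[0];print('expect',c,hsv[int(c[1])-8:int(c[1])+9:8,int(c[0])-8:int(c[0])+9:8].reshape(-1,3).tolist())
k=((abs(hsv[...,0]-26)<6)&(hsv[...,1]>60)&(hsv[...,2]>150)).astype(np.uint8)
n,l,st,_=cv2.connectedComponentsWithStats(k)
for j in range(1,n):
    if st[j,4]>1000:
        ct=max(cv2.findContours((l==j).astype(np.uint8),0,1)[0],key=len)[:,0].astype(float)
        print(st[j],cv2.minAreaRect(np.array([atz(W,p,173.5)[:2] for p in ct],np.float32)))
        q=cv2.boxPoints(cv2.minAreaRect(ct.astype(np.float32)));print(q.round(1).tolist())
S=cam('scene');B=cam('side')
E
```

```text
t: 26.65
position: [613.1, -169.4, 288.2]
eef_rot: [-179.9, 0.1, 25.0]
wrist_force: [0.7, -0.1, 0.3]
finger_gap: 59.4
[ 613.11702486 -169.38243742  288.18721844] [-1.79903763e+02  9.47462375e-02  2.50040242e+01]
expect [320.84910316 231.39070513] [[20, 139, 204], [19, 141, 199], [20, 139, 204], [20, 137, 203], [19, 140, 201], [19, 137, 206], [20, 139, 208], [19, 138, 207], [19, 139, 209]]
[  47  125   45   71 1603] ((435.57965087890625, -197.20413208007812), (18.73248863220215, 45.655513763427734), 34.586116790771484)
[[46.599998474121094, 130.8000030517578], [70.19999694824219, 123.30000305175781], [91.4000015258789, 190.60000610351562], [67.69999694824219, 198.0]]
[ 299  179   46  102 2919] ((614.1165771484375, -169.8661651611328), (30.706605911254883, 73.69200897216797), 25.14874267578125)
[[299.0, 179.0], [344.0, 179.0], [344.0, 280.0], [299.0, 280.0]]
```

The block is flat on the dome: it shows as 30.7×73.7 mm at the 173.5 mm plane, centred at (614.1,-169.9). Next I shut the fingers and come down to just above it.

```bash
python3 -m jog '[[0,0.0005,0.0005,0,0,0,0],[0,0.0005,0.0005,0,0,0,0],[0,0.0005,0.0005,0,0,0,0],[0,0.0005,0.0005,0,0,0,0],[0,0.0005,0.0005,0,0,0,0],[0,0.0005,0.0005,0.02,0,0,0],[0,0.0005,0.0005,0.05,0,0,0],[0,0.0005,0.0005,0.07,0,0,0],[0,0.0005,0.0005,0.082,0,0,0],[0,0.0005,0.0005,0.089,0,0,0],[0,0.0005,0.0005,0.089,0,0,0],[0,0.0005,0.0005,0.089,0,0,0]]'
python3 -m jog '[[0,0,0,0.001,0,0,0],[0,0,0,0.002,0,0,0],[0,0,0,0.003,0,0,0],[0,0,0,0.004,0,0,0],[0,0,0,0.005,0,0,0],[0,0,0,0.006,0,0,0],[0,0,0,0.006,0,0,0]]'
```

```text
t: 27.9
position: [615.1, -169.8, 201.6]
eef_rot: [179.9, -0.1, 25.0]
wrist_force: [-0.2, 0.3, 1.4]
finger_gap: 0.1
t: 28.6
position: [614.2, -169.7, 194.4]
eef_rot: [-180.0, 0.0, 25.0]
wrist_force: [0.0, -1.0, -0.4]
finger_gap: -0.3
```

```bash
python3 -m jog '[[0,0,0,0.001,0,0,0],[0,0,0,0.002,0,0,0],[0,0,0,0.003,0,0,0],[0,0,0,0.004,0,0,0],[0,0,0,0.005,0,0,0],[0,0,0,0.005,0,0,0],[0,0,0,0.005,0,0,0]]'
python3 -m jog '[[0,0,0,0.001,0,0,0],[0,0,0,0.002,0,0,0],[0,0,0,0.003,0,0,0],[0,0,0,0.004,0,0,0],[0,0,0,0.005,0,0,0],[0,0,0,0.006,0,0,0],[0,0,0,0.006,0,0,0],[0,0,0,0.006,0,0,0]]'
```

```text
t: 29.3
position: [614.7, -169.7, 190.0]
eef_rot: [180.0, -0.0, 25.0]
wrist_force: [0.2, 0.1, 2.0]
finger_gap: -0.4
t: 30.1
position: [614.8, -169.8, 184.1]
eef_rot: [180.0, -0.0, 25.0]
wrist_force: [-0.4, -0.5, 6.4]
finger_gap: 0.1
```

```bash
python3 -m jog '[[0,0,0,0.001,0,0,0],[0,0,0,0.002,0,0,0],[0,0,0,0.003,0,0,0],[0,0,0,0.004,0,0,0],[0,0,0,0.005,0,0,0],[0,0,0,0.006,0,0,0],[0,0,0,0.007,0,0,0],[0,0,0,0.007,0,0,0],[0,0,0,0.007,0,0,0]]'
python3 -m jog '[[0,0,0,0.0005,0,0,0],[0,0,0,0.001,0,0,0],[0,0,0,0.0015,0,0,0],[0,0,0,0.002,0,0,0],[0,0,0,0.0025,0,0,0],[0,0,0,0.0025,0,0,0],[0,0,0,0.0025,0,0,0]]'
```

```text
t: 31.0
position: [615.3, -169.8, 178.1]
eef_rot: [179.9, -0.1, 25.0]
wrist_force: [-1.6, 0.4, 9.8]
finger_gap: -0.1
t: 31.7
position: [615.5, -169.8, 175.9]
eef_rot: [179.9, -0.1, 25.0]
wrist_force: [-1.6, 0.4, 12.1]
finger_gap: 0.0
```

```bash
python3 -m jog '[[0,-0.0003,0,0.0005,0,0,0],[0,-0.0005,0,0.001,0,0,0],[0,-0.0007,0,0.0015,0,0,0],[0,-0.0008,0,0.002,0,0,0],[0,-0.0008,0,0.0025,0,0,0],[0,-0.0008,0,0.0025,0,0,0],[0,-0.0008,0,0.0025,0,0,0]]'
python3 -m jog '[[0,0,0,0.0005,0,0,0],[0,0,0,0.001,0,0,0],[0,0,0,0.0015,0,0,0],[0,0,0,0.002,0,0,0],[0,0,0,0.002,0,0,0],[0,0,0,0.002,0,0,0]]'
```

```text
t: 32.4
position: [615.2, -170.0, 173.9]
eef_rot: [179.9, -0.2, 25.0]
wrist_force: [-1.3, 0.4, 13.3]
finger_gap: 0.0
t: 33.0
position: [616.2, -170.0, 173.8]
eef_rot: [179.8, -0.3, 25.0]
wrist_force: [-3.6, 0.8, 21.9]
finger_gap: 0.2
```

The force jumped at z≈173.8 with no further travel, so the ring is on its stop, about 16 mm below contact. I hold and check.

```bash
python3 -m jog '[[0,0,0,0,0,0,0],[0,0,0,0,0,0,0],[0,0,0,0,0,0,0],[0,0,0,0,0,0,0],[0,0,0,0,0,0,0]]'
python3 - <<'E'
from h import *
s,i=wsnap('w13');W=cam('wrist',s)
hsv=cv2.cvtColor(i,cv2.COLOR_BGR2HSV).astype(int)
k=((abs(hsv[...,0]-23)<7)&(hsv[...,1]>60)&(hsv[...,2]>100)).astype(np.uint8)
n,l,st,_=cv2.connectedComponentsWithStats(k)
exp=[np.array([613.8,-170])+Ro.from_euler('z',25,degrees=True).as_matrix()[:2,:2]@np.array([a,b]) for a,b in((-16,37.5),(16,37.5),(16,-37.5),(-16,-37.5))]
print('expected corners',proj(W,[[*e,157.3] for e in exp]).round(0).tolist())
for j in range(1,n):
    if st[j,4]>500: print(st[j].tolist())
for nm in('scene','side'):
    im=viewer.snapshot(nm);cv2.imwrite(f'pics/{nm}13.png',im)
s=readout.read_state();print(s['t'],np.round(s['position'],1),np.round(s['wrist_force'],1),np.round(s['moment'],2))
E
```

```text
t: 33.5
position: [616.2, -170.0, 173.8]
eef_rot: [179.8, -0.3, 25.0]
wrist_force: [-2.7, 1.1, 21.9]
finger_gap: 0.1
expected corners [[275.0, 208.0], [354.0, 208.0], [350.0, 364.0], [281.0, 364.0]]
[273, 0, 358, 339, 30547]
[556, 0, 84, 55, 2140]
[0, 52, 43, 87, 1470]
[347, 62, 53, 80, 1766]
[82, 154, 60, 89, 1231]
[171, 238, 89, 72, 2687]
[545, 267, 95, 128, 6850]
[0, 313, 95, 115, 6602]
[116, 323, 35, 50, 835]
[531, 350, 109, 130, 2797]
[0, 407, 25, 61, 1124]
33.65 [ 616.2 -170.   173.8] [-2.1  1.  22. ] [ 0.26  0.73 -0.03]
```

```bash
python3 - <<'E'
from h import *
i=cv2.GaussianBlur(cv2.imread('pics/w13.png'),(5,5),0).astype(int)
print('col315',[(y,i[y,315].tolist()) for y in range(190,230,4)])
print('row225',[(x,i[225,x].tolist()) for x in list(range(264,288,4))+list(range(340,364,4))])
E
```

```text
col315 [(190, [158, 174, 188]), (194, [178, 196, 210]), (198, [141, 164, 182]), (202, [44, 78, 99]), (206, [46, 82, 105]), (210, [54, 97, 124]), (214, [72, 128, 160]), (218, [71, 127, 159]), (222, [70, 125, 158]), (226, [70, 125, 156])]
row225 [(264, [131, 145, 151]), (268, [142, 158, 164]), (272, [195, 213, 225]), (276, [227, 238, 245]), (280, [188, 220, 236]), (284, [136, 227, 249]), (340, [70, 123, 155]), (344, [70, 123, 155]), (348, [69, 122, 154]), (352, [68, 119, 150]), (356, [68, 112, 139]), (360, [123, 136, 148])]
```

The block's edges are within about 5 px (2 mm) of prediction in the wrist view and square, so it is flat. Force and height are steady, so I hand in.

```bash
python3 -c "
from bench import manip,readout
print(manip.job_done());s=readout.read_state();print(s['t'],s['position'],s['wrist_force'])"
```

```text
the job is handed in; nothing more can be done
None
the job is handed in; nothing more can be done
```

I seated the flask in the cradle ring, laid the brass block on its dome, and handed the job in at about 34 s while still pressing the ring onto its stop. No verdict was reported.

**Flask:** After I first let go, it leaned about 0.1 rad. I straightened it by closing the jaws on the neck along y and releasing. The neck then measured within about 0.3 mm of upright in y and up to 4 mm off in x; the arm was still settling for that x reading.

**Block:** After release it measured flat, centred at (614.1, -169.9) against a cradle axis of (613, -170).

**Press:** Contact came near TCP z = 190. Travel stopped at 173.8, about 16 mm down, with the upward force rising from 13 to 22 N and holding steady. Just before hand-in, the block's edges in the wrist picture were square and within about 2 mm of where I predicted.

**What the last checks do not settle:**
- The TCP had drifted about 2 mm in +x under load, with 2–3 N of side force.
- I had used up the 12 pictures, so the block and press checks were from numbers and pixels only.
- I did not re-measure the mug, bearing and pipe at the end. No unexpected contact force showed up in any move.

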